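# Clear the lathe's parts catcher, then draw back the sprung quill and hold it

### The job

Change over the little bench lathe for me: take the catcher trough by its bar and tip it towards the bin to about 45 degrees so that the finished spindle rolls out into the bin, and swing the trough back down level. Then take the wooden grip of the sprung tailstock quill, draw the quill out of its barrel until the whole dark length ring has just come out at the barrel mouth, and finish holding it there steadily, without letting go, so that I can put the next blank in. Leave the tools and other things on the bench where they are.

Things in the scene. Friction and masses are not known exactly. Their poses are not given: they have to be found in the camera images.
- lathe: Dark cast bench lathe, fixed to the bench, 580 mm long. Origin on the bench top under the middle of the catcher trough, below the spindle axis; its y axis runs along the bed from the headstock (with motor, at -y) to the tailstock (at +y), its x axis points across the bed away from the side where the bin stands, z up. The spindle axis is 190 mm above the bench; the bed top 76 mm. The headstock reaches up to 240 mm and its nose ends at y = -58 mm.
- catcher_pivot (a point): Middle of the hinge line of the catcher trough, at the trough's front lip: at x = -45, y = 0, z = 115 mm in the lathe's frame. The hinge line runs along the lathe's y. Fixed.
- catcher (a joint): Angle of the catcher trough about its hinge: 0 level (resting on its stop), growing as its back edge and bar are swung up and over towards the bin (mechanical limit 1.2 rad). Aluminium V trough, 160 mm long, 70 mm wide, 20 mm deep, both sides sloping 30 degrees, so that it empties over its front lip when it is tipped well past 30 degrees. The hinge is stiff: the trough stays where it is left; moving it takes about 3 to 5 N at the bar.
- catcher_bar (a point): Middle of the trough's handle bar, a black round sleeve 14 mm in diameter and 70 mm long lying along the lathe's y between two uprights, on the back edge of the trough. With the trough level it is 80 mm behind (lathe +x) and 35 mm above the hinge line, so 150 mm above the bench; it moves on a circle of 87 mm radius about the hinge line. Grasp it from above, fingers closing along the lathe's x; being round, it may turn between the fingers.
- spindle: Finished turned wooden spindle with beads and coves, 130 mm long, 26 mm greatest diameter, about 50 g. Origin at its centre, y along it. At the start it lies along the bottom of the trough.
- bin: Open plywood bin standing on a 38 mm board just in front of the bed (robot side), 135 by 210 mm outside, 8 mm walls, rim 100 mm and padded floor 56 mm above the bench, right below the trough's front lip. Origin under its middle at the bench top, z up, long side along y. Heavy, does not move.
- barrel_mouth (a point): Centre of the outer end face of the tailstock's spring barrel (collar 41 mm in diameter), 190 mm above the bench; its y axis is the draw direction of the quill, outwards (parallel to the lathe's y). Fixed during the job.
- quill (a joint): How far the sprung quill rod (steel, 16 mm) is drawn out of the barrel, 0 at home to 0.070 m at most. Its dark length ring, 5 mm wide, is hidden in the barrel at home, begins to show at 0.040 and has just come out whole, its inner edge flush with the barrel mouth, at 0.045 m. The inner spring pulls it home: about 7 N at home, 15 N at the ring; it slides back by itself if let go.
- quill_grip (a point): Wooden spool-shaped grip on the outer end of the quill rod, moving with it. The point lies on the quill's axis in the middle of its waist, y along the rod outwards, 27 mm outside the barrel mouth when the quill is home. Waist 25 mm in diameter and 30 mm long, between an inner flange of 38 mm and an outer flange of 40 mm diameter. Grasp it from above across the waist, fingers closing along the lathe's x; 190 mm above the bench.
- gouge: Turning gouge lying on the bench, 400 mm long, dark wooden handle; leave alone.
- skew: Skew chisel lying on the bench, 400 mm long, light wooden handle; leave alone.
- tool_rest: T-shaped iron tool rest lying flat on the bench, 130 mm wide; leave alone.
- sanding_block: Cork sanding block, 112 by 60 by 24 mm; leave alone.
- calipers: Steel outside calipers lying flat, 160 mm long; leave alone.
- mallet: Turned round mallet standing on its head, 218 mm high; leave alone.
- wax_tin: Round metal tin, 84 mm wide, 60 mm high; leave alone.
- blank: Square wooden blank, 30 by 30 by 140 mm, behind the lathe, the next one to be turned; leave alone.

How it is judged:
By the outcome, as a careful person would: the job done as asked, in the order asked, and still so for the second after the job is handed in, while the arm keeps its last pose, push and grip.
It also fails if it takes over 54 s, if anything falls off the work surface, if the arm or the gripper's body presses on something with over 40 N, if the wrist force passes 120 N, or if a joint passes its speed limit or range.

### The arm

A 6-joint arm with a two-finger parallel gripper is mounted at the origin on the work surface. World frame = base frame: x ahead of the robot, y to its left, z up, the work surface at z = 0. Lengths are in mm, angles in rad, forces in N, time in s.
With the tool pointing down it reaches from about 275 to 1000 mm from the base axis. Payload 8.4 kg.
Tool frame: the origin (TCP) lies midway between the tips of the shut fingers; the grasp point (between the pads) lies 19 mm behind it; z points along the fingers, y is the line along which they close (so a half turn about z gives the same grasp; the last joint's range is limited). The gripper opens to 85 mm and grips with 20 to 120 N. Pads are 22 mm wide; open, the fingers measure 114 mm over their backs; the gripper's body (76 mm by 85 mm) begins 54 mm behind the grasp point. The pads swing forward as they close: fully open they stand 13 mm farther back than shut.
Start: joints at [-1.168, 0.353, 1.633, -0, 1.155, -0.002], TCP at [246.146, -574.491, 193.581] pointing down, gripper open.
Joint ranges: [-2.63, 2.63], [-0.92, 2.1], [0.06, 2.66], [-1.3, 4.44], [0, 2.69], [-3.02, 3.02]. Speed limits (rad/s): [2.22, 2.22, 2.79, 3.14, 3.14, 3.14].

### API

Orientations are given as [roll, pitch, yaw] about the fixed x, y, z axes, in that order (R = Rz(yaw) Ry(pitch) Rx(roll)).
In Python, from rig import r gives the robot as it stands.
- The arm moves only by the shell command python3 -m inch 'ROWS' [OPENING] [FORCE]. ROWS is JSON, a list that holds one entry, the list of rows, each a list of 6 numbers: the shift along the tool's x, y, z scaled (see below), then the turn, a rotation vector about the tool's x, y, z scaled (see below). In form: [[[tx, ty, tz, wx, wy, wz], ...]]. A call has 1 to 8 rows; each row is the pose to reach, as a shift and turn from the pose commanded when the call began, along the tool's axes at that moment, turning the shorter way round; what a row does not reach only later rows make up. The controller multiplies each number of a shift by 20 cm and each number of a turn by pi rad. A row lasts 1/12 s, in which the tool goes at most 41.7 mm and 7.16 degrees, less where a joint would pass 70% of its speed; a pose out of reach is approached as far as the arm can. A call with a number of a shift or a turn outside -1 to 1 is refused whole. A call with a gripper value outside its range is refused whole. OPENING is the gripper's target within -1 to 1 (fully open at 1, half-way at 0, shut at -1), set as the call begins (- or left out, the last holds). The fingers move at their own pace and stop on an object; FORCE is the grip in N (left out, the last holds). Time passes only in rows, so rows that repeat a pose let the fingers close. It gives the time, the measured TCP pose, the force, the opening and the grip force at its end, in the units of the state.
- r.sense(): the state, without advancing time (a new reading comes with each control period).
- r.grab_frame(name): name is "side" or "top"; returns the picture (480x640x3 uint8, red, green, blue); there is no depth.
- r.camera_info(name): a dict with "K" (3x3 intrinsics, pixels), "rvec" (rotation vector, rad) and "tvec" (3), from world to camera coordinates, as OpenCV has them. Camera axes: x right, y down, z forward; pixel columns grow to the right and rows downward; lengths in mm; the calibration is good to about 2 mm. A picture is of the moment at which its call begins. camera_info takes no time and is no camera call.
- r.sign_off(): hands the job in; it is judged then, once.
The state is a dict: "clock": time; "qpos": joint angles; "qvel": joint speeds; "joint_efforts": joint torques, N m; "eef_pos": TCP position; "tcp_rot": TCP orientation; "contact_force": force on the tool from outside, world axes, zero at the start; "wrist_torque": the same for the moment, N m; "opening": opening from 0.0 (shut) to 1.0 (fully open); "grasp_force": force on a finger pad.
Only numpy, scipy, OpenCV 4.12 (cv2) and the standard library are available. Lean on these libraries where they do the work, as an engineer would, in place of code of your own. Each camera call takes 0.05 s, during which the arm holds its last target. There are 200 camera calls.

## Working session

There is one attempt and no reset: what is moved stays moved. The work goes in short steps, Python scripts to look and compute and a shell command to move; the robot and the scene stay as the last step left them, time stands still between calls to the robot, and variables do not carry over. Pictures are saved under pics/ and viewed, at most 10 in all, crops included, and the job is handed in when it is done.

```bash
mkdir -p pics; python3 - <<'E'
from rig import r
import cv2
for n in("side","top"):
    cv2.imwrite(f"pics/{n}0.png",r.grab_frame(n)[:,:,::-1]); print(n,r.camera_info(n))
print(r.sense())
E
```

```text
side {'K': array([[623.55061616,   0.        , 323.09997752],
       [  0.        , 623.55061616, 241.74507749],
       [  0.        ,   0.        ,   1.        ]]), 'rvec': array([ 0.9351358 , -2.45724734,  1.13001622]), 'tvec': array([ 412.85983755,  306.37235969, 1224.07981839])}
top {'K': array([[621.22517145,   0.        , 311.1462588 ],
       [  0.        , 621.22517145, 242.73637906],
       [  0.        ,   0.        ,   1.        ]]), 'rvec': array([ 2.20817043, -2.17584771,  0.06616536]), 'tvec': array([  34.04224392,  504.39331292, 1812.95101315])}
{'clock': 0.1, 'qpos': array([-1.16840178e+00,  3.53565491e-01,  1.63400845e+00, -9.48939705e-06,
        1.15517671e+00, -2.38727090e-03]), 'qvel': array([-0.00078757, -0.00072554, -0.00057018,  0.00047224,  0.00028821,
        0.00189221]), 'joint_efforts': array([ 5.11830945e-05, -6.06354260e+01, -3.42820609e+01, -6.19965272e-05,
        3.95769806e-03,  1.71557701e-05]), 'eef_pos': array([ 245.97160904, -574.09367808,  192.96709602]), 'tcp_rot': array([-3.14043464e+00,  5.91261001e-06,  4.04785659e-01]), 'contact_force': array([-0.39186323,  0.03020438, -0.01366476]), 'wrist_torque': array([-0.00114693,  0.01149761, -0.02343123]), 'grasp_force': 0.0, 'opening': 0.9992333944918217}
```

View pics/side0.png

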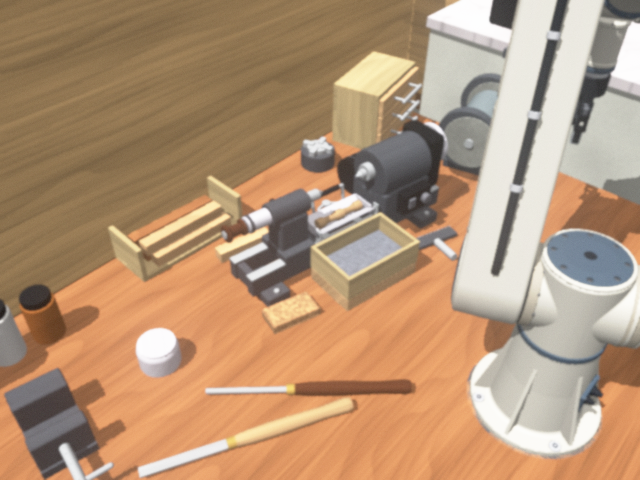

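View pics/top0.png

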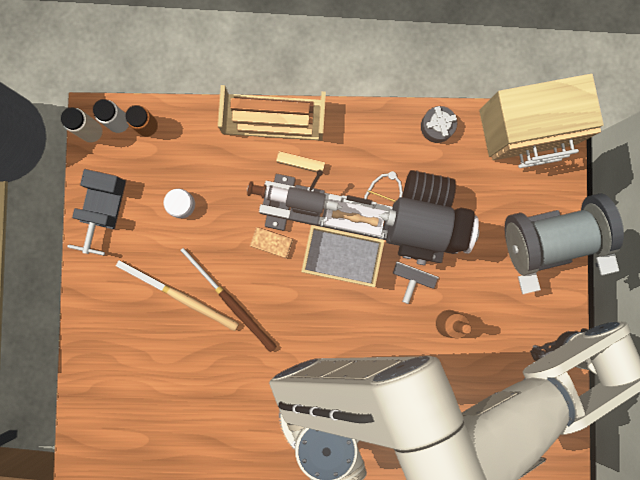

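The top view shows the lathe from about (250,190) for the grip to (475,235), with the bin at (343,257). The arm is clear of it. Next I'll enlarge both views.

```bash
python3 - <<'E'
import cv2
a=cv2.imread("pics/top0.png")[165:285,240:400]; cv2.imwrite("pics/topc.png",cv2.resize(a,None,fx=5,fy=5,interpolation=cv2.INTER_CUBIC))
a=cv2.imread("pics/side0.png")[160:310,210:410]; cv2.imwrite("pics/sidec.png",cv2.resize(a,None,fx=4,fy=4,interpolation=cv2.INTER_CUBIC))
E
```

```text
(no output)
```

View pics/topc.png

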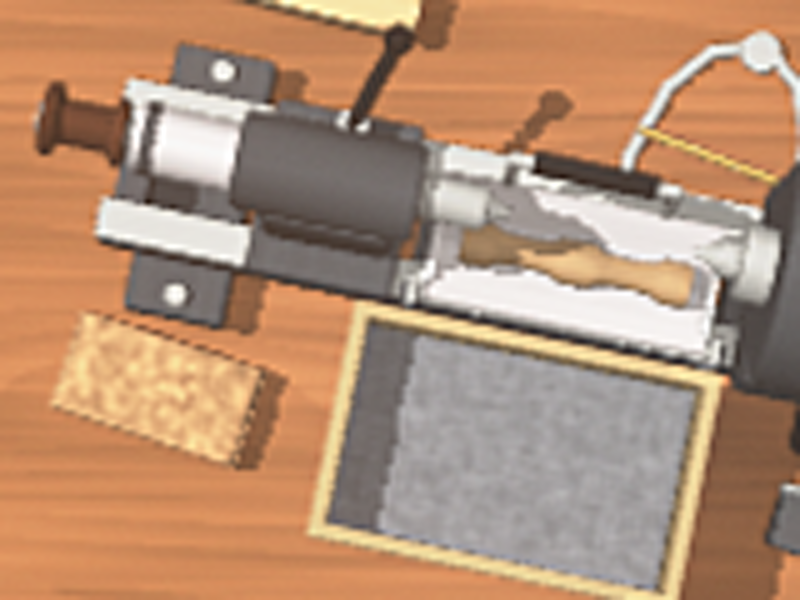

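View pics/sidec.png

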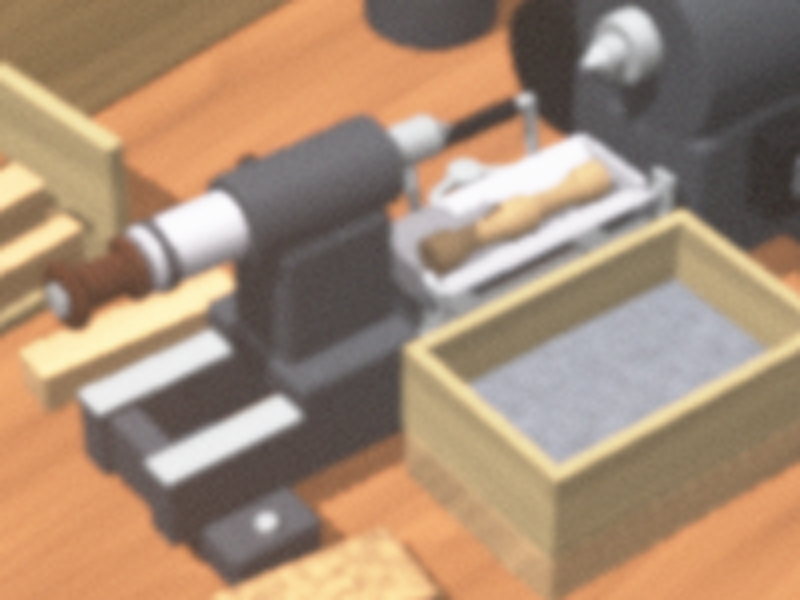

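Crop readings (top): bar from (535,163) to (660,185), grip waist at about (83,123), bin rim corners (365,310), (722,378) and (315,530). Side: bar middle at about (490,117), grip waist at about (103,275).

```bash
cat > h.py <<'E'
from rig import r
import cv2, numpy as np
C={n:r.camera_info(n) for n in("side","top")}
def P(n):
    c=C[n]; return c["K"],cv2.Rodrigues(c["rvec"])[0],np.asarray(c["tvec"]).ravel()
def at(n,uv,z):
    K,R,t=P(n); d=R.T@np.linalg.solve(K,[*uv,1]); o=-R.T@t; return o+d*(z-o[2])/d[2]
def tri(a,b):
    M=[K@np.c_[R,t] for K,R,t in map(P,("top","side"))]
    X=cv2.triangulatePoints(M[0],M[1],np.array(a,float).reshape(2,1),np.array(b,float).reshape(2,1)); return (X[:3]/X[3]).ravel()
def proj(n,X):
    K,R,t=P(n); return cv2.projectPoints(np.array(X,float).reshape(-1,3),R,t,K,None)[0].reshape(-1,2)
T=lambda x,y:(x/5+239.6,y/5+164.6)
S=lambda x,y:(x/4+209.6,y/4+159.6)
E
python3 - <<'E'
from h import *
np.set_printoptions(precision=1,suppress=True)
b1=at("top",T(535,163),150);b2=at("top",T(660,185),150)
print("bar",b1,b2,(b1+b2)/2,np.linalg.norm(b1-b2),"tri",tri(T(597,172),S(490,117)))
g=at("top",T(83,123),190);print("grip",g,"tri",tri(T(83,123),S(103,275)))
c=[at("top",T(*p),100) for p in((365,310),(722,378),(315,530))];print("bin",c,np.linalg.norm(c[1]-c[0]),np.linalg.norm(c[2]-c[0]))
yw=lambda v:np.arctan2(v[1],v[0])
print("yaw of lathe y dir: bar",yw(b1-b2),"bin",yw(c[0]-c[1]),"binx",yw(c[0]-c[2]))
y=yw(c[0]-c[1]);d=np.array([np.cos(y),np.sin(y),0]);m=(b1+b2)/2;n=np.array([d[1],-d[0],0])
print("grip in bar frame",(g-m)@d,(g-m)@n)
E
```

```text
bar [622.1 -53.6 150. ] [ 611.  -122.1  150. ] [616.6 -87.8 150. ] 69.41614162302702 tri [612.  -90.8 156.3]
grip [634.6 190.6 190. ] tri [632.8 189.  194.6]
bin [array([544.3,  38.1, 100. ]), array([ 509. , -162.8,  100. ]), array([420.4,  64.3, 100. ])] 203.98175556831018 126.6315599324201
yaw of lathe y dir: bar 1.410371330078106 bin 1.396803881475437 binx -0.20819979985786408
grip in bar frame 277.3658597246472 -30.37795835219013
```

```bash
cat >> h.py <<'E'
from scipy.spatial.transform import Rotation as Ro
def need(x,yaw=1.385):
    s=r.sense(); R=Ro.from_euler("xyz",s["tcp_rot"]); t=R.inv().apply(np.array(x)-s["eef_pos"])/200
    w=(R.inv()*Ro.from_euler("xyz",[np.pi,0,yaw])).as_rotvec()/np.pi
    print("shift",t.round(4),"turn",w.round(4),"clock",round(s["clock"],2),"F",s["contact_force"].round(1),"open",round(s["opening"],3))
E
python3 -m inch '[[[0,0,-0.2,0,0,-0.04],[0,0,-0.4,0,0,-0.08],[0,0,-0.6,0,0,-0.12],[0,0,-0.8,0,0,-0.16],[0,0,-0.9,0,0,-0.2],[0,0,-0.9,0,0,-0.24],[0,0,-0.9,0,0,-0.28],[0,0,-0.9,0,0,-0.312]]]' 1
python3 -c "
from h import *
need([614,-89,330])"
```

```text
clock: 0.77
eef_pos: [246.1, -574.5, 373.8]
tcp_rot: [3.141, 0.0, 1.391]
contact_force: [0.2, 0.1, -0.4]
opening: 0.998
grasp_force: 0.0
shift [2.7166 1.3768 0.2186] turn [0.     0.0001 0.002 ] clock 0.77 F [ 0.2  0.1 -0.4] open 0.998
```

```bash
python3 -m inch '[[[0.15,0.05,0,0,0,0],[0.3,0.1,0,0,0,0],[0.45,0.15,0,0,0,0],[0.6,0.2,0,0,0,0],[0.75,0.25,0,0,0,0],[0.9,0.3,0,0,0,0],[1,0.35,0,0,0,0],[1,0.4,0,0,0,0]]]'
python3 -m inch '[[[0.15,0.08,0,0,0,0],[0.3,0.16,0,0,0,0],[0.45,0.24,0,0,0,0],[0.6,0.32,0,0,0,0],[0.75,0.4,0,0,0,0],[0.9,0.48,0,0,0,0],[1,0.5,0,0,0,0],[1,0.5,0,0,0,0]]]'
python3 -m inch '[[[0.13,0.08,0,0,0,0],[0.26,0.16,0,0,0,0],[0.39,0.24,0,0,0,0],[0.52,0.32,0,0,0,0],[0.65,0.42,0,0,0,0],[0.72,0.476,0,0,0,0],[0.72,0.476,0,0,0,0],[0.72,0.476,0,0,0,0]]]'
python3 - <<'E'
from h import *
need([614,-89,330]);need([614,-89,131])
for n in("side","top"): cv2.imwrite(f"pics/{n}1.png",r.grab_frame(n)[:,:,::-1])
a=cv2.imread("pics/side1.png")[60:260,230:470]; cv2.imwrite("pics/side1c.png",cv2.resize(a,None,fx=3,fy=3,interpolation=cv2.INTER_CUBIC))
E
```

```text
clock: 1.43
eef_pos: [362.6, -389.5, 373.9]
tcp_rot: [3.141, -0.001, 1.387]
contact_force: [-0.4, 0.8, 0.1]
opening: 1.0
grasp_force: 0.0
clock: 2.1
eef_pos: [498.6, -212.0, 373.0]
tcp_rot: [-3.141, -0.001, 1.388]
contact_force: [-0.7, 0.0, 0.1]
opening: 1.001
grasp_force: 0.0
clock: 2.77
eef_pos: [617.3, -91.3, 372.7]
tcp_rot: [-3.14, 0.001, 1.386]
contact_force: [-0.2, -0.2, -0.3]
opening: 1.0
grasp_force: 0.0
shift [ 0.0084 -0.0182  0.2135] turn [-0.0004  0.0002  0.0003] clock 2.77 F [-0.2 -0.2 -0.3] open 1.0
shift [ 0.0091 -0.0168  1.2085] turn [-0.0004  0.0002  0.0003] clock 2.77 F [-0.2 -0.2 -0.3] open 1.0
```

View pics/side1c.png

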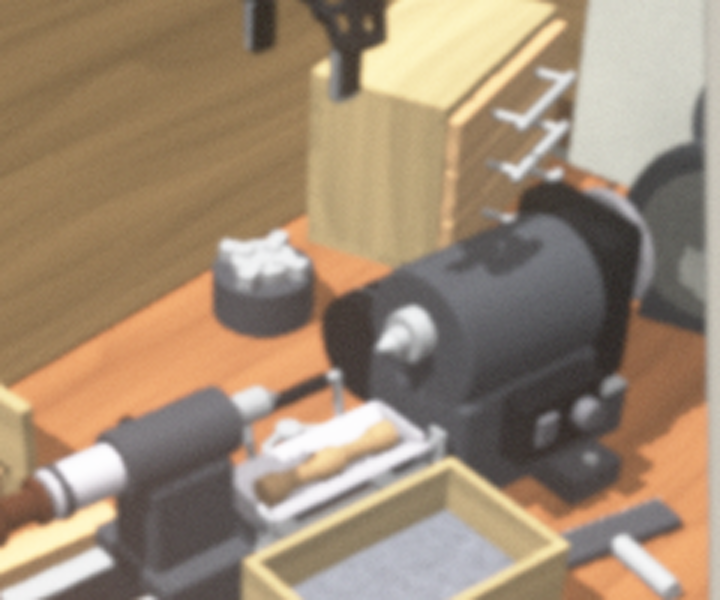

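The crop shows the arm clear of everything, open fingers above the bar. The bar runs from about (275,393) to (335,375), partly behind the tail centre. Descending.

```bash
python3 -m inch '[[[0.01,-0.012,0.15,0,0,0],[0.01,-0.012,0.3,0,0,0],[0.01,-0.012,0.45,0,0,0],[0.01,-0.012,0.6,0,0,0],[0.01,-0.012,0.7,0,0,0],[0.01,-0.012,0.75,0,0,0],[0.01,-0.012,0.75,0,0,0],[0.01,-0.012,0.75,0,0,0]]]'
python3 - <<'E'
from h import *
need([615,-87,131])
for n in("top",): cv2.imwrite(f"pics/{n}2.png",r.grab_frame(n)[:,:,::-1])
a=cv2.imread("pics/top2.png")[150:270,260:420]; cv2.imwrite("pics/top2c.png",cv2.resize(a,None,fx=5,fy=5,interpolation=cv2.INTER_CUBIC))
E
```

```text
clock: 3.53
eef_pos: [615.2, -89.1, 224.4]
tcp_rot: [3.141, 0.0, 1.384]
contact_force: [0.1, -0.2, 0.3]
opening: 0.999
grasp_force: 0.0
shift [ 0.0103 -0.0029  0.4671] turn [ 0.0002  0.     -0.0003] clock 3.53 F [ 0.1 -0.2  0.3] open 0.999
```

View pics/top2c.png

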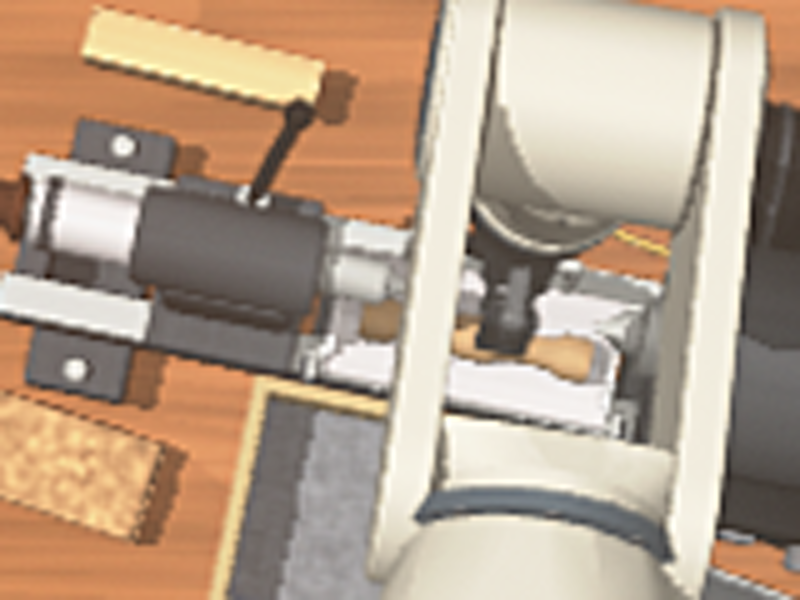

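The view shows the bar hidden under the wrist, with the front finger just in front of the bar line at about (505,335) and clear of the headstock. Going down gently, watching the force.

```bash
python3 -m inch '[[[0.01,0,0.08,0,0,0],[0.01,0,0.16,0,0,0],[0.01,0,0.24,0,0,0],[0.01,0,0.32,0,0,0],[0.01,0,0.38,0,0,0],[0.01,0,0.42,0,0,0],[0.01,0,0.465,0,0,0],[0.01,0,0.465,0,0,0]]]'
python3 -m inch '[[[0,0,0,0,0,0],[0,0,0,0,0,0],[0,0,0,0,0,0],[0,0,0,0,0,0],[0,0,0,0,0,0],[0,0,0,0,0,0],[0,0,0,0,0,0],[0,0,0,0,0,0]]]' -1 30
```

```text
clock: 4.25
eef_pos: [615.1, -86.3, 129.6]
tcp_rot: [-3.14, 0.0, 1.385]
contact_force: [-0.6, 1.0, 0.1]
opening: 0.998
grasp_force: 0.0
clock: 4.92
eef_pos: [615.5, -86.3, 130.7]
tcp_rot: [3.142, -0.0, 1.385]
contact_force: [0.5, -0.3, 0.7]
opening: 0.007
grasp_force: 0.0
```

```bash
python3 - <<'E'
from h import *
s=r.sense();print(s["eef_pos"],s["opening"],s["contact_force"])
cv2.imwrite("pics/side3.png",r.grab_frame("side")[:,:,::-1])
a=cv2.imread("pics/side3.png")[130:260,260:420]; cv2.imwrite("pics/side3c.png",cv2.resize(a,None,fx=4.6,fy=4.6,interpolation=cv2.INTER_CUBIC))
print((proj("side",s["eef_pos"])-[260,130])*4.6)
E
```

```text
[615.51182519 -86.31409401 130.65236952] 0.007022583488676945 [ 0.51504772 -0.25697267  0.67160509]
[[307.91592315 310.53339492]]
```

View pics/side3c.png

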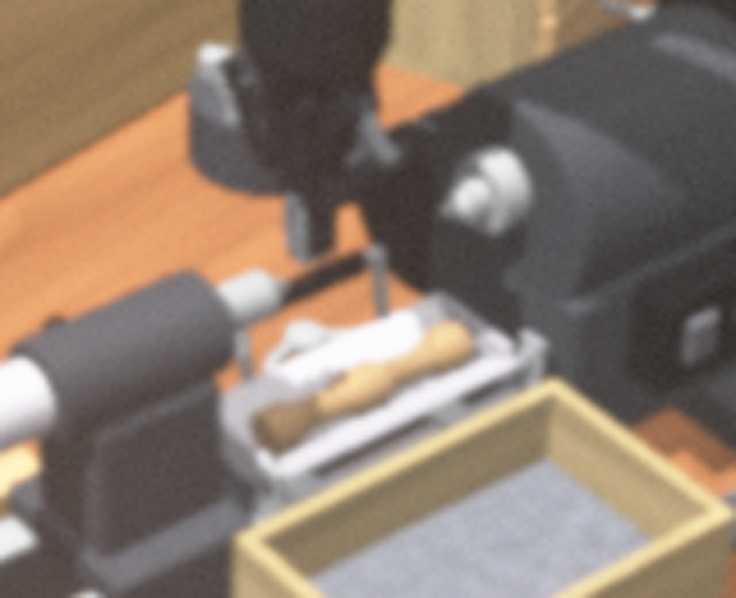

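The shut fingertips appear at about (315,255), above the bar line (285,290)–(365,260), whereas the TCP projects to (308,310). I'll check this against the bar's model projection.

```bash
python3 - <<'E'
from h import *
np.set_printoptions(precision=1,suppress=True)
f=lambda X:(proj("side",X)-[260,130])*4.6
print("bar ends z150",f([[622,-53.6,150],[611,-122,150]]))
print("tcp at z 131,150,160",f([[615.5,-86.3,z] for z in(131,150,160)]))
print("x shifts at z131",f([[x,-86.3,131] for x in(600,640,660)]))
inv=lambda u,v:(u/4.6+259.6,v/4.6+129.6)
print("nose: crop(460,200) at z190",at("side",inv(460,200),190),"sleeve right end z150",at("side",inv(365,260),150), "topnose",at("top",T(745,262),190))
print("bin rim corners",[at("side",inv(*p),100) for p in((240,540),(553,385))])
K,R,t=P("side");print(-R.T@t);K,R,t=P("top");print(-R.T@t)
E
```

```text
bar ends z150 [[257.  303.4]
 [360.1 253.9]]
tcp at z 131,150,160 [[307.9 310. ]
 [308.7 280.4]
 [309.1 264.7]]
x shifts at z131 [[330.6 322.2]
 [272.6 291. ]
 [244.2 275.7]]
nose: crop(460,200) at z190 [ 570.4 -149.7  190. ] sleeve right end z150 [ 607.4 -120.2  150. ] topnose [ 565.3 -163.9  190. ]
bin rim corners [array([545.8,  44.9, 100. ]), array([ 506.9, -155.7,  100. ])]
[-154.6  827.1 1027. ]
[ 396.    43.1 1839.5]
```

```bash
python3 - <<'E'
from h import *
np.set_printoptions(precision=1,suppress=True)
e=np.array([617.3,-91.3,372.7]); d=np.array([np.sin(1.386),-np.cos(1.386),0])
for o in (42,50,57):
  for z in(13,45): print(o,z,(proj("side",[e+o*d+[0,0,z],e-o*d+[0,0,z]])-[230,60])*3)
s=r.sense();print(s)
cv2.imwrite("pics/top3.png",r.grab_frame("top")[:,:,::-1])
E
```

```text
42 13 [[264.4  97.4]
 [338.4 143.5]]
42 45 [[264.8  56.3]
 [340.1 101.6]]
50 13 [[257.6  93.2]
 [345.7 148.1]]
50 45 [[258.   52.2]
 [347.5 106.1]]
57 13 [[251.7  89.5]
 [352.2 152.1]]
57 45 [[252.   48.6]
 [354.1 110.1]]
{'clock': 4.9667, 'qpos': array([-0.1,  0.4,  1.7,  0. ,  1. ,  0. ]), 'qvel': array([-0.,  0.,  0.,  0., -0., -0.]), 'joint_efforts': array([ -0. , -61.9, -31.5,  -0. ,   0. ,  -0. ]), 'eef_pos': array([615.5, -86.3, 130.6]), 'tcp_rot': array([ 3.1, -0. ,  1.4]), 'contact_force': array([ 0.3,  0.4, -0.1]), 'wrist_torque': array([-0., -0., -0.]), 'grasp_force': 0.0, 'opening': -0.002035855966286499}
```

Both pictures agree: the real fingertips stand about 33 mm higher than the reported TCP (sideways they agree). So I open, go 33 mm lower and close again.

```bash
python3 -m inch '[[[0,0,0,0,0,0],[0,0,0,0,0,0],[0,0,0,0,0,0],[0,0,0,0,0,0],[0,0,0,0,0,0],[0,0,0,0,0,0],[0,0,0,0,0,0],[0,0,0,0,0,0]]]' 1
python3 -m inch '[[[0,0,0.03,0,0,0],[0,0,0.06,0,0,0],[0,0,0.09,0,0,0],[0,0,0.12,0,0,0],[0,0,0.14,0,0,0],[0,0,0.16,0,0,0],[0,0,0.165,0,0,0],[0,0,0.165,0,0,0]]]'
python3 -m inch '[[[0,0,0,0,0,0],[0,0,0,0,0,0],[0,0,0,0,0,0],[0,0,0,0,0,0],[0,0,0,0,0,0],[0,0,0,0,0,0],[0,0,0,0,0,0],[0,0,0,0,0,0]]]' -1 40
python3 - <<'E'
from h import *
cv2.imwrite("pics/side4.png",r.grab_frame("side")[:,:,::-1])
a=cv2.imread("pics/side4.png")[130:260,260:420]; cv2.imwrite("pics/side4c.png",cv2.resize(a,None,fx=4.6,fy=4.6,interpolation=cv2.INTER_CUBIC))
E
```

```text
clock: 5.68
eef_pos: [615.5, -86.3, 130.6]
tcp_rot: [3.142, -0.0, 1.385]
contact_force: [-0.4, 0.5, 0.4]
opening: 1.003
grasp_force: 0.0
clock: 6.35
eef_pos: [615.3, -86.3, 97.1]
tcp_rot: [-3.141, 0.0, 1.385]
contact_force: [0.2, 0.0, 0.5]
opening: 0.997
grasp_force: 0.0
clock: 7.02
eef_pos: [615.9, -86.4, 97.9]
tcp_rot: [3.141, -0.0, 1.385]
contact_force: [0.8, -1.3, 1.1]
opening: 0.145
grasp_force: 39.0
```

View pics/side4c.png

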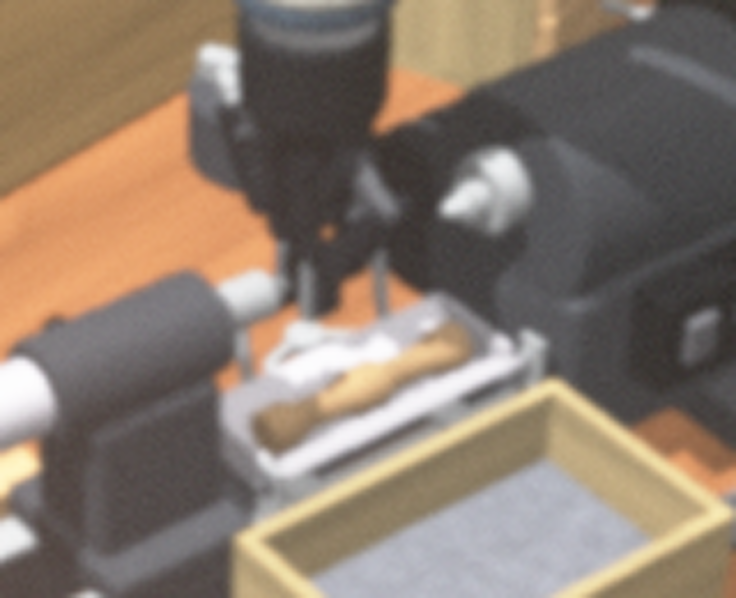

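The bar is gripped: opening 0.145 is about 12 mm, and the pads close on it near (315,290). Now tip along the arc.

```bash
python3 -m inch '[[[0,-0.008,-0.017,0,0,0],[0,-0.017,-0.034,0,0,0],[0,-0.0265,-0.0505,0,0,0],[0,-0.0365,-0.067,0,0,0],[0,-0.0475,-0.0825,0,0,0],[0,-0.059,-0.0975,0,0,0],[0,-0.071,-0.112,0,0,0],[0,-0.084,-0.126,0,0,0]]]'
python3 -m inch '[[[0,-0.0135,-0.0135,0,0,0],[0,-0.0275,-0.0265,0,0,0],[0,-0.042,-0.039,0,0,0],[0,-0.057,-0.0505,0,0,0],[0,-0.0725,-0.0615,0,0,0],[0,-0.089,-0.0715,0,0,0],[0,-0.1055,-0.081,0,0,0],[0,-0.122,-0.09,0,0,0]]]'
```

```text
clock: 7.73
eef_pos: [601.1, -83.5, 123.4]
tcp_rot: [3.137, -0.0, 1.385]
contact_force: [10.0, -1.4, -3.6]
opening: 0.144
grasp_force: 39.2
clock: 8.4
eef_pos: [579.6, -79.4, 143.1]
tcp_rot: [3.132, -0.0, 1.385]
contact_force: [11.4, -1.2, 3.2]
opening: 0.145
grasp_force: 38.9
```

```bash
python3 -m inch '[[[0,-0.0175,-0.008,0,0,0],[0,-0.035,-0.0155,0,0,0],[0,-0.0455,-0.0195,0,0,0],[0,-0.0455,-0.0195,0,0,0],[0,-0.0455,-0.0195,0,0,0],[0,-0.0455,-0.0195,0,0,0],[0,-0.0455,-0.0195,0,0,0],[0,-0.0455,-0.0195,0,0,0]]]'
python3 - <<'E'
from h import *
cv2.imwrite("pics/side5.png",r.grab_frame("side")[:,:,::-1])
a=cv2.imread("pics/side5.png")[130:310,230:430]; cv2.imwrite("pics/side5c.png",cv2.resize(a,None,fx=3.3,fy=3.3,interpolation=cv2.INTER_CUBIC))
E
```

```text
clock: 9.07
eef_pos: [571.2, -77.7, 147.9]
tcp_rot: [3.131, -0.001, 1.385]
contact_force: [8.7, -1.2, 10.2]
opening: 0.145
grasp_force: 39.5
```

View pics/side5c.png

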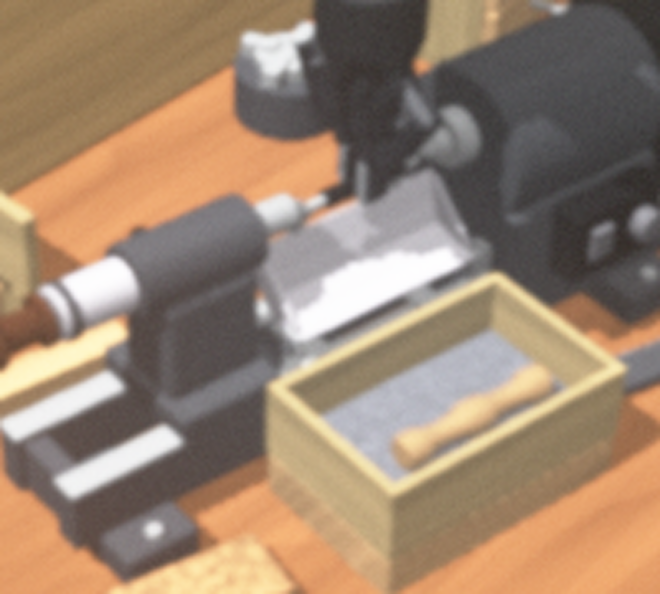

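The picture shows the spindle lying in the bin at about (475,415) and the trough tipped and empty. Swinging it back.

```bash
python3 -m inch '[[[0,0.0105,0.004,0,0,0],[0,0.028,0.0115,0,0,0],[0,0.0455,0.0195,0,0,0],[0,0.062,0.0285,0,0,0],[0,0.0785,0.038,0,0,0],[0,0.095,0.048,0,0,0],[0,0.1105,0.059,0,0,0],[0,0.1255,0.0705,0,0,0]]]'
python3 -m inch '[[[0,0.0145,0.0125,0,0,0],[0,0.0285,0.0255,0,0,0],[0,0.042,0.039,0,0,0],[0,0.055,0.053,0,0,0],[0,0.067,0.0675,0,0,0],[0,0.0785,0.0825,0,0,0],[0,0.0895,0.098,0,0,0],[0,0.0995,0.1145,0,0,0]]]'
python3 -m inch '[[[0,0.0095,0.0165,0,0,0],[0,0.0185,0.0335,0,0,0],[0,0.0265,0.0505,0,0,0],[0,0.028,0.055,0,0,0],[0,0.028,0.055,0,0,0],[0,0.028,0.055,0,0,0],[0,0.028,0.055,0,0,0]]]'
```

```text
clock: 9.78
eef_pos: [592.9, -82.0, 132.6]
tcp_rot: [3.137, -0.0, 1.385]
contact_force: [2.6, -0.8, 8.7]
opening: 0.142
grasp_force: 40.9
clock: 10.45
eef_pos: [611.0, -85.4, 108.6]
tcp_rot: [3.14, -0.0, 1.385]
contact_force: [1.3, 0.1, 5.5]
opening: 0.143
grasp_force: 42.6
clock: 11.03
eef_pos: [615.9, -86.4, 97.7]
tcp_rot: [3.141, -0.0, 1.385]
contact_force: [-1.6, -0.1, 9.6]
opening: 0.144
grasp_force: 44.0
```

```bash
python3 -m inch '[[[0,0,0.006,0,0,0],[0,0,0.012,0,0,0],[0,0,0.012,0,0,0]]]'
```

```text
clock: 11.28
eef_pos: [616.0, -86.4, 97.5]
tcp_rot: [3.141, -0.0, 1.385]
contact_force: [-10.9, 1.2, 29.0]
opening: 0.144
grasp_force: 46.0
```

Trough is back on its stop (29 N, bar at its starting height). Release and rise, and measure the grip's flanges from the first top picture with a profile.

```bash
python3 -m inch '[[[0,0,-0.012,0,0,0],[0,0,-0.015,0,0,0],[0,0,-0.015,0,0,0],[0,0,-0.015,0,0,0],[0,0,-0.015,0,0,0],[0,0,-0.015,0,0,0],[0,0,-0.015,0,0,0],[0,0,-0.015,0,0,0]]]' 1
python3 -m inch '[[[0,0,-0.1,0,0,0],[0,0,-0.25,0,0,0],[0,0,-0.4,0,0,0],[0,0,-0.55,0,0,0],[0,0,-0.7,0,0,0],[0,0,-0.85,0,0,0],[0,0,-0.85,0,0,0],[0,0,-0.85,0,0,0]]]'
python3 - <<'E'
from h import *
im=cv2.imread("pics/top0.png").astype(np.float32)
d=np.array([.1847,.9828,0]);n=np.array([.9828,-.1847,0]);o=np.array([581.5,-79.9,190])
for k in(-22,-18,-15.5,-8,0,8,15.5,18,22):
    X=[o+a*d+k*n for a in range(226,310,3)]; m=proj("top",X).astype(np.float32)
    v=cv2.remap(im,m[:,0].copy(),m[:,1].copy(),cv2.INTER_LINEAR).reshape(-1,3)
    print(k,v[:,2].astype(int))
print(list(range(226,310,3)))
need([632.3,190.3,300])
E
```

```text
clock: 11.95
eef_pos: [615.7, -86.4, 97.0]
tcp_rot: [-3.141, 0.0, 1.385]
contact_force: [-0.5, -0.1, -0.1]
opening: 1.002
grasp_force: 0.0
clock: 12.62
eef_pos: [616.9, -86.6, 269.3]
tcp_rot: [3.138, -0.0, 1.385]
contact_force: [-0.8, 0.8, -0.6]
opening: 1.0
grasp_force: 0.0
-22 [ 89  88  78  99 121 120 120 117 128 196 217 216 215 214 211 210 212 213
 211 210 210 210 210 209 208 206 206 206]
-18 [111 105 108  99  90  90 110 121 105 160 167 205 219 216 213 212 211 210
 207 206 207 175 122 128 186 206 207 208]
-15.5 [163 166 169 126  90  95 126 137 104 102  86 180 211 211 211 211 208 206
 206 212 208 136  79  93 147 203 212 210]
-8 [231 232 238 202 125  93 192 204 122  87 112 113  94  90  91  95  93  90
  91  92  83  80  93  99 124 185 204 202]
0 [248 248 254 212 119 111 180 235 157 115 128 128 121 123 123 122 122 123
 123 125 110  84 101 114 119 206 227 220]
8 [247 248 252 232 153 104 211 238 147  93 123 130 119 117 115 115 116 116
 116 116 115  94 102 116 137 189 215 217]
15.5 [221 223 228 183  98  98 190 236 192 107  96 143 193 213 203 201 194 207
 219 211 179 101  89  99 144 216 223 220]
18 [193 195 205 157  90  79 170 227 217 143 102 160 218 224 222 224 224 223
 222 227 209 135  92  98 166 213 213 208]
22 [222 220 224 202 170 179 217 234 237 230 206 208 218 216 216 216 217 215
 214 213 213 185 159 174 201 211 209 211]
[226, 229, 232, 235, 238, 241, 244, 247, 250, 253, 256, 259, 262, 265, 268, 271, 274, 277, 280, 283, 286, 289, 292, 295, 298, 301, 304, 307]
shift [ 1.3747 -0.1793 -0.1542] turn [ 0.0012 -0.     -0.    ] clock 12.62 F [-0.8  0.8 -0.6] open 1.0
```

Profile: inner flange at about 251–258 mm and outer flange from about 288 mm along the axis, so the waist is 30 mm with its middle at 273 mm. That gives the grip at about (632,190).

```bash
python3 -m inch '[[[0.15,-0.02,0,0,0,0],[0.3,-0.04,0,0,0,0],[0.45,-0.06,0,0,0,0],[0.6,-0.08,0,0,0,0],[0.75,-0.1,0,0,0,0],[0.9,-0.12,0,0,0,0],[0.9,-0.12,0,0,0,0],[0.9,-0.12,0,0,0,0]]]'
python3 -m inch '[[[0.12,-0.015,0,0,0,0],[0.24,-0.03,0,0,0,0],[0.36,-0.05,0,0,0,0],[0.44,-0.055,0,0,0,0],[0.474,-0.058,0,0,0,0],[0.474,-0.058,0,0,0,0],[0.474,-0.058,0,0,0,0],[0.474,-0.058,0,0,0,0]]]'
python3 -c "
from h import *
need([632.2,190,138])"
```

```text
clock: 13.28
eef_pos: [624.6, 96.2, 265.4]
tcp_rot: [-3.139, 0.001, 1.388]
contact_force: [0.4, -0.8, -0.4]
opening: 1.0
grasp_force: 0.0
clock: 13.95
eef_pos: [631.6, 188.9, 267.1]
tcp_rot: [-3.141, 0.001, 1.384]
contact_force: [0.5, 0.3, -0.9]
opening: 1.003
grasp_force: 0.0
shift [0.0063 0.0023 0.6453] turn [-0.0001  0.0002 -0.0003] clock 13.95 F [ 0.5  0.3 -0.9] open 1.003
```

```bash
python3 -m inch '[[[0.005,0.002,0.1,0,0,0],[0.005,0.002,0.2,0,0,0],[0.005,0.002,0.3,0,0,0],[0.005,0.002,0.4,0,0,0],[0.005,0.002,0.48,0,0,0],[0.005,0.002,0.55,0,0,0],[0.005,0.002,0.61,0,0,0],[0.005,0.002,0.645,0,0,0]]]'
python3 -m inch '[[[0,0,0,0,0,0],[0,0,0,0,0,0],[0,0,0,0,0,0],[0,0,0,0,0,0],[0,0,0,0,0,0],[0,0,0,0,0,0],[0,0,0,0,0,0],[0,0,0,0,0,0]]]' -1 60
```

```text
clock: 14.62
eef_pos: [631.6, 190.0, 136.8]
tcp_rot: [-3.14, 0.001, 1.384]
contact_force: [-0.2, 0.5, 0.4]
opening: 1.0
grasp_force: 0.0
clock: 15.28
eef_pos: [634.0, 191.2, 139.6]
tcp_rot: [3.138, -0.001, 1.385]
contact_force: [5.2, -2.1, 5.0]
opening: 0.269
grasp_force: 58.9
```

Opening 0.269 is about 23–25 mm, so the pads are on the waist and not a flange. Drawing along the axis.

```bash
python3 -m inch '[[[0.015,0.006,0,0,0,0],[0.03,0.008,0,0,0,0],[0.045,0.008,0,0,0,0],[0.06,0.008,0,0,0,0],[0.075,0.008,0,0,0,0],[0.09,0.008,0,0,0,0],[0.1,0.008,0,0,0,0],[0.1,0.008,0,0,0,0]]]' -1 80
python3 -m inch '[[[0.015,0,0,0,0,0],[0.03,0,0,0,0,0],[0.045,0,0,0,0,0],[0.06,0,0,0,0,0],[0.075,0,0,0,0,0],[0.09,0,0,0,0,0],[0.1,0,0,0,0,0],[0.1,0,0,0,0,0]]]'
python3 - <<'E'
from h import *
s=r.sense();v=s["eef_pos"]-[634,191.2,139.6]; print("drawn",v@[.1847,.9828,0],"across",v@[.9828,-.1847,0],v[2])
E
```

```text
clock: 15.95
eef_pos: [637.3, 208.9, 139.7]
tcp_rot: [3.141, 0.003, 1.385]
contact_force: [-2.9, -9.4, 11.7]
opening: 0.267
grasp_force: 78.4
clock: 16.62
eef_pos: [640.9, 227.7, 139.7]
tcp_rot: [3.141, 0.004, 1.385]
contact_force: [-2.3, -13.2, 12.5]
opening: 0.263
grasp_force: 78.5
drawn 37.16347386283511 across 0.04408752948173955 0.08731828025219102
```

```bash
python3 -m inch '[[[0.012,0,-0.003,0,0,0],[0.024,0,-0.006,0,0,0],[0.036,0,-0.007,0,0,0],[0.045,0,-0.007,0,0,0],[0.045,0,-0.007,0,0,0],[0.045,0,-0.007,0,0,0],[0.045,0,-0.007,0,0,0],[0.045,0,-0.007,0,0,0]]]'
python3 - <<'E'
from h import *
s=r.sense();v=s["eef_pos"]-[634,191.2,139.6]; print("drawn",v@[.1847,.9828,0],"across",v@[.9828,-.1847,0],v[2])
for n in("side","top"): cv2.imwrite(f"pics/{n}6.png",r.grab_frame(n)[:,:,::-1])
o=np.array([581.5,-79.9,190]);d=np.array([.1847,.9828,0])
m=o+246*d;print(proj("side",m),proj("top",m))
a=[]
for n,sc in(("side",8),("top",8)):
    c=proj(n,m+25*d)[0].astype(int);i=cv2.imread(f"pics/{n}6.png")[c[1]-35:c[1]+35,c[0]-48:c[0]+48]
    a.append(cv2.resize(i,(400*2,292*2) if 0 else (792,290*2))[:580] if 0 else cv2.resize(i,(396,290),interpolation=cv2.INTER_CUBIC)); print(n,c)
i=cv2.imread("pics/side6.png");c=proj("side",m+25*d)[0].astype(int)
cv2.imwrite("pics/side6c.png",cv2.resize(i[c[1]-32:c[1]+32,c[0]-42:c[0]+42],(798,600),interpolation=cv2.INTER_CUBIC))
E
```

```text
clock: 17.28
eef_pos: [642.3, 235.4, 139.7]
tcp_rot: [-3.141, 0.005, 1.385]
contact_force: [0.4, -15.1, 4.1]
opening: 0.261
grasp_force: 78.3
drawn 44.97641670362425 across 0.020579269516300513 0.14013222689951021
[[246.16534302 225.02480684]] [[266.89072742 192.22554233]]
side [236 229]
top [257 190]
```

View pics/side6c.png

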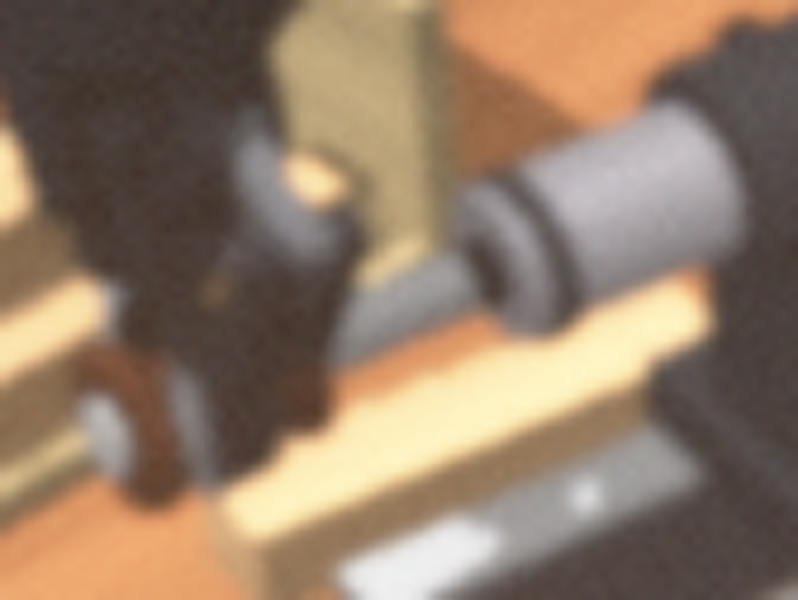

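The picture shows the dark ring at the barrel mouth, around (490,270), essentially out. I'll add about 1 mm for margin and check its edges with a profile.

```bash
python3 -m inch '[[[0.003,0,0,0,0,0],[0.006,0,-0.002,0,0,0],[0.006,0,-0.002,0,0,0],[0.006,0,-0.002,0,0,0],[0.006,0,-0.002,0,0,0],[0.006,0,-0.002,0,0,0],[0.006,0,-0.002,0,0,0],[0.006,0,-0.002,0,0,0]]]'
python3 - <<'E'
from h import *
s=r.sense();v=s["eef_pos"]-[634,191.2,139.6]; print("drawn",v@[.1847,.9828,0],s["contact_force"],s["eef_pos"])
o=np.array([581.5,-79.9,190]);d=np.array([.1847,.9828,0])
A=range(238,276,1);print(list(A))
for n,old,dz in(("top","top0",8),("side","side0",4),("side","side0",0)):
  f=np.mean([r.grab_frame(n)[:,:,::-1].astype(np.float32) for _ in range(6)],0)
  m=proj(n,[o+a*d+[0,0,dz] for a in A]).astype(np.float32)
  v=cv2.remap(f.astype(np.float32),m[:,0].copy(),m[:,1].copy(),cv2.INTER_LINEAR).reshape(-1,3).mean(1);print(n,dz,v.astype(int))
E
```

```text
clock: 18.05
eef_pos: [642.5, 236.3, 139.8]
tcp_rot: [-3.141, 0.006, 1.385]
contact_force: [1.2, -16.3, 1.3]
opening: 0.265
grasp_force: 78.4
drawn 45.86514041599249 [  1.15085217 -16.27698132   1.29826357] [642.47129858 236.27579525 139.78550717]
[238, 239, 240, 241, 242, 243, 244, 245, 246, 247, 248, 249, 250, 251, 252, 253, 254, 255, 256, 257, 258, 259, 260, 261, 262, 263, 264, 265, 266, 267, 268, 269, 270, 271, 272, 273, 274, 275]
top 8 [ 92  79  73  79  86 107 137 163 152 133 112  85  61  53  70  86 102 120
 138 143 148 149 142 135 126 115 103 105 106 111 149 195 225 231 238 239
 236 234]
side 4 [143 150 152 151 144 135 126 115 104  94  84  75  72  70  78  88 101 115
 128 138 147 153 155 156 155 155 156 157 157 157 157 157 157 157 157 157
 157 158]
side 0 [144 148 144 138 131 122 113 102  92  83  76  69  72  77  87 101 114 124
 135 140 143 145 146 147 147 147 146 147 147 147 147 147 147 147 147 148
 148 148]
```

The ring shows its full 5 mm width (dark from about 248 to 253 mm) with 45.9 mm drawn. The hold is steady.

```bash
python3 -m inch '[[[0,0,0,0,0,0],[0,0,0,0,0,0],[0,0,0,0,0,0],[0,0,0,0,0,0],[0,0,0,0,0,0],[0,0,0,0,0,0]]]' && python3 -c "
from rig import r
print(r.sense()['eef_pos']);print(r.sign_off())"
```

```text
clock: 19.45
eef_pos: [642.5, 236.2, 139.7]
tcp_rot: [-3.141, 0.006, 1.385]
contact_force: [0.6, -16.0, 3.0]
opening: 0.269
grasp_force: 78.4
[642.45838668 236.22683214 139.74682599]
the job is handed in; nothing more can be done
None
```

The spindle is in the bin and the trough is back level on its stop; the arm is holding the quill drawn out about 46 mm with the whole length ring showing, handed in at 19.5 s.

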